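# Tighten a grinding wheel's flange nut with a reversible ratchet

## Robot

A 6-joint arm with a two-finger parallel gripper is mounted at the origin on the work surface. World frame = base frame: x ahead of the robot, y to its left, z up, the work surface at z = 0. Lengths are in m, angles in rad, forces in N, time in s.
With the tool pointing down it reaches from about 0.275 to 0.825 m from the base axis. Payload 4.9 kg.
Tool frame: the origin (TCP) lies midway between the tips of the shut fingers; the grasp point (between the pads) lies 19 mm behind it (bot.grip_depth is the distance from the TCP to the grasp point, in m); y points along the fingers, x is the direction in which the jaws open and shut, and the axes are right-handed (so a half turn about y gives the same grasp; the last joint's range is limited). The gripper opens to 85 mm and grips with 20 to 120 N. Pads are 22 mm wide; open, the fingers measure 114 mm over their backs; the gripper's body (76 mm by 85 mm) begins 54 mm behind the grasp point. The pads swing forward as they close: fully open they stand 13 mm farther back than shut.
Start: joints at [1.083, 0.326, -0.193, 1.052, 0, 1.437], TCP at [0.191, 0.516, 0.231] pointing down, gripper open.
Joint ranges: [-2.65, 2.65], [-0.97, 1.79], [-1.3, 1.35], [-1.93, 2.1], [-1.47, 1.37], [-3.14, 3.14]. Speed limits (rad/s): [2.57, 2.57, 3.14, 3.14, 3.14, 3.14].

## Interface

Orientations are given as a unit quaternion [w, x, y, z].
In Python, from cell import bot gives the robot as it stands. Calls block until the motion is done:
- bot.move_pose(position, orientation): joint-space move of the TCP to a pose.
- bot.move_linear(position, speed=0.15, rotation=None, until_force=None): straight line of the TCP; rotation=None keeps the orientation; speed is the mean speed in m/s. With until_force (N) it stops when the force on the tool has changed by that much, and returns True; else False.
- bot.goto_joints(angles): joint-space move.
- bot.set_gripper(opening, grasp_force=None): opening from 0.0 (shut) to 1.0 (fully open); grasp_force is the grip in N (None keeps the last); returns when the fingers have stopped.
- bot.wait(seconds).
- bot.solve_ik(position, orientation): joint angles nearest the present ones, or None.
- bot.camera(name): name is "scene" or "top" or "wrist"; returns the picture (480x640x3 uint8, red, green, blue); there is no depth.
- bot.calibration(name): a dict with "mtx" (3x3 intrinsics, pixels), "extrinsics" (4x4, takes a point from world to camera coordinates); the wrist camera has in their place "hand_eye" (4x4, takes a point from camera to tool coordinates, whose origin is the TCP and whose axes are the tool frame's). Camera axes: x right, y down, z forward; pixel columns grow to the right and rows downward; lengths in m; the calibration is good to about 2 mm. A picture is of the moment at which its call begins: read the wrist's pose just before it. calibration takes no time and is no camera call.
A pose or a line that the arm cannot do raises bot.PlanningError and nothing moves.
- bot.close_job(): hands the job in, once; it reports no verdict.
Trained networks look in the newest picture that a camera, given by its name, has taken for a name from the list of things; names that differ only in an ending like _2 or _b are one class to them, and where a whole thing is asked for, a point or a joint stands for the part that bears it (a point fixed in the world has none). Each returns a list of dicts, best first, with "confidence" (0 to 1); they miss things now and then, are a little off and sometimes report something else, mostly with a low value. They report only what shows in the picture. A call takes as long as a camera call.
- bot.search_frame(camera, thing): "bbox" ([left, top, width, height] in pixels, round what is visible of it).
Readings, each from a call of its own:
- bot.read_clock(): time.
- bot.read_joint_positions(): joint angles.
- bot.read_joint_vel(): joint speeds.
- bot.read_joint_efforts(): joint torques, N m.
- bot.read_position(): TCP position.
- bot.read_tool_rot(): TCP orientation.
- bot.read_ft_force(): force on the tool from outside, world axes, zero at the start.
- bot.read_moment(): the same for the moment, N m.
- bot.read_gripper_width(): opening from 0.0 (shut) to 1.0 (fully open).
Only numpy, scipy, OpenCV 4.12 (cv2) and the standard library are available. Lean on these libraries where they do the work, as an engineer would, in place of code of your own. Each camera call takes 0.05 s, during which the arm holds its last target. There are 200 camera calls.

## Task

A grinding wheel sits on the sloping wheel mount, its flange nut still loose, and the ratchet spanner on the nut is set to undo. Flip the spanner's small pawl lever right over to the tightening side, then swing the spanner handle (back freely, then clockwise as seen looking down on the nut) until the nut is fully home against its stop; leave the lever on tightening and let go. Do not knock the grinding wheel or shift the tools and stock lying around.

Things in the scene. Friction and masses are not known exactly. Their poses are not given: they have to be found in the camera images.
- stand: Blue steel wheel mount, fixed to the table: foot plate 260 x 440 x 12 mm, a post and a dark plate sloping 30 degrees down towards the robot. Origin: on the table, below the point where the arbor axis leaves the sloping plate (140 mm up); x points away from the robot, z up. The arbor axis leans 30 degrees from vertical towards stand -x.
- guard_mid (a point): Middle of the steel guard tube, 28 mm thick, that runs along stand y (340 mm) above the pawl lever, 275 mm over the table, and returns at both ends (stand y = +-190 mm) to two legs behind the wheel. Axes as the stand. It bars a vertical tool from the pawl lever; a tool tilted like the arbor axis, coming from the robot's side, clears it.
- wheel: Grey-white grinding wheel, 180 mm across, under the spanner, fixed on the sloping plate, with a steel flange 84 mm across. Origin: on the arbor axis at the sloping plate; z along the arbor axis, out of the wheel. Wheel face at z = 26 mm, flange top at z = 37 mm. Must not be knocked (under 12 N).
- nut (a joint): Turn of the flange nut, rad; grows as the nut tightens (clockwise seen looking down on it); fully home against a hard stop at 1.0; starts at 0.2 to 0.5. It turns only when the spanner drives it (0.5 N m of friction, it stays where it is left).
- nut_top (a point): Top of the threaded stud in the middle of the hexagon nut (22 mm over the flats), 86 mm from the sloping plate along the arbor axis. Its z axis is the arbor axis, pointing out.
- spanner (a joint): Swing of the ratchet spanner about the arbor axis, rad: 0 = handle straight down the slope (stand -x); grows clockwise seen looking down on the nut (tightening); stops at -0.65 and 0.65. Stiff (0.4 N m), stays where left; driving the nut takes 0.9 N m in all, after up to 0.27 rad of lost motion until a tooth catches (24 teeth). The other way it clicks round freely.
- spanner_axis (a point): Point on the arbor axis at the middle height of the spanner's handle, turning with the spanner: z = arbor axis pointing out, -x = along the handle, +y = the way the handle moves when tightening.
- spanner_grip (a point): Middle of the spanner's black rubber grip, a round bar 25 mm thick, 100 mm long along its x axis, 165 mm from the arbor axis; same axes as spanner_axis. Next to it a steel shank 20 mm wide, then the round head, 74 mm across, with a 46 mm round lobe on the handle side. Upper sides above the grip's middle: shank 7 mm, head and lobe 11 mm.
- pawl (a joint): Turn of the pawl lever, rad, about a pivot on the head 48 mm from the arbor axis towards the handle, parallel to it. Range -0.35 (undoing, its start) to 0.35 (tightening), a stop at each end; it stays where it is left, so push it right over. At 0 the lever points along the handle; positive swings it to spanner +y, the way the spanner then drives. About 2 N at the tab; if it binds under load, ease the handle.
- pawl_tab (a point): Centre of the pawl lever's upright dark steel thumb tab, 14 mm (radial) x 8 mm (across) x 24 mm high, 38 mm from the pivot; with the lever in the middle 86 mm from the arbor axis. z = arbor axis; -x along the lever. Measured along z above the grip's middle: tab centre 26.5 mm, top 38.5 mm, foot (on a 9 mm wide arm) 14.5 mm.
- wrench: open-ended wrench lying flat, bystander; leave where it is. Origin: centre of its underside
- hammer: hammer lying flat, bystander; leave where it is. Origin: centre of its underside
- brush: brush lying flat, bystander; leave where it is. Origin: centre of its underside
- spare_flange: flat steel ring, 84 mm across, 12 mm high, bystander; leave where it is. Origin: centre of its underside
- oil: steel oil can, 56 mm across, 130 mm tall, bystander; leave where it is. Origin: centre of its underside
- jar: amber glass jar with a steel cap, 66 mm across, 85 mm tall, bystander; leave where it is. Origin: centre of its underside
- spare_wheel: spare grinding wheel lying flat, 150 mm across, 20 mm high, bystander; leave where it is. Origin: centre of its underside

How it is judged:
By the outcome, as a careful person would: the job done as asked, in the order asked, and still so for the second after the job is handed in, with the robot touching nothing.
It also fails if it takes over 51 s, if anything falls off the work surface, if the arm or the gripper's body presses on something with over 40 N, if the wrist force passes 120 N, or if a joint passes its speed limit or range.

## Working session

There is one attempt and no reset: what is moved stays moved. The work goes in short steps, each a Python script; the robot and the scene stay as the last script left them, time stands still between calls to the robot, and variables do not carry over. Pictures are saved under pics/ and viewed, about 8 in all and at most 12, crops included, and the job is handed in when it is done.

```bash
mkdir -p pics; ls; python3 - <<'E'
from cell import bot
import cv2
for n in ("scene","top"):
    im=bot.camera(n); cv2.imwrite(f"pics/{n}0.png",im[:,:,::-1])
    c=bot.calibration(n); print(n,c["mtx"].round(1).tolist(),c["extrinsics"].round(4).tolist())
    for t in ("stand","wheel","nut","spanner","pawl","spanner_grip","pawl_tab","nut_top","guard_mid"):
        try: print(t,[(d["bbox"],round(d["confidence"],2)) for d in bot.search_frame(n,t)[:2]])
        except Exception as e: print(t,e)
print(bot.calibration("wrist"),bot.read_clock(),bot.read_tool_rot())
E
```

```text
pics
scene [[453.7, 0.0, 315.6], [0.0, 453.7, 250.5], [0.0, 0.0, 1.0]] [[0.1739, 0.9845, 0.0214, -0.1107], [0.5337, -0.076, -0.8423, -0.122], [-0.8276, 0.1578, -0.5387, 1.5239], [0.0, 0.0, 0.0, 1.0]]
stand [([198.9, 229.7, 261.4, 217.1], 0.58), ([307.9, 271.4, 3.2, 15.7], 0.44)]
wheel [([275.3, 302.6, 94.8, 30.1], 0.94), ([418.5, 290.8, 23.9, 39.0], 0.39)]
nut [([314.3, 277.8, 12.3, 14.8], 0.56)]
spanner [([299.5, 275.1, 38.2, 32.6], 0.63)]
pawl [([417.6, 290.6, 23.8, 44.5], 0.63), ([158.9, 293.9, 35.1, 62.6], 0.49)]
spanner_grip [([301.6, 275.5, 37.7, 29.5], 0.8)]
pawl_tab [([302.9, 272.3, 9.5, 16.3], 0.42), ([189.4, 297.3, 77.0, 23.6], 0.23)]
nut_top [([312.4, 275.8, 14.7, 19.9], 0.66), ([325.8, 278.6, 48.2, 7.9], 0.24)]
guard_mid [([203.1, 232.6, 257.2, 212.1], 0.71)]
top [[513.7, 0.0, 309.3], [0.0, 513.7, 240.0], [0.0, 0.0, 1.0]] [[-0.0068, -1.0, -0.0051, 0.0171], [-0.9926, 0.0073, -0.1215, 0.5456], [0.1215, 0.0042, -0.9926, 1.5469], [0.0, 0.0, 0.0, 1.0]]
stand [([235.0, 123.4, 159.1, 133.5], 0.6)]
wheel [([285.2, 152.6, 62.7, 61.3], 0.81)]
nut [([311.1, 183.5, 8.7, 6.9], 0.55)]

[... 183 characters left out ...]
nut_top [([235.0, 124.3, 159.0, 132.7], 0.43), ([310.9, 187.0, 7.4, 3.4], 0.38)]
guard_mid [([232.5, 125.3, 161.8, 131.4], 0.89)]
{'mtx': array([[399.212073  ,   0.        , 323.7835835 ],
       [  0.        , 399.212073  , 233.70026505],
       [  0.        ,   0.        ,   1.        ]]), 'hand_eye': array([[ 9.99999745e-01, -5.94543413e-04,  3.94437016e-04,
         9.55939305e-05],
       [-5.53803742e-04, -2.98241040e-01,  9.54490427e-01,
        -1.41622698e-01],
       [-4.49848690e-04, -9.54490403e-01, -2.98241293e-01,
         7.63105417e-02],
       [ 0.00000000e+00,  0.00000000e+00,  0.00000000e+00,
         1.00000000e+00]])} 1.0 [-0.58017933  0.58019163  0.40420065 -0.40421708]
```

```bash
python3 - <<'E'
import cv2
a=cv2.imread("pics/top0.png"); cv2.imwrite("pics/topc.png",cv2.resize(a[110:310,190:450],(780,600),interpolation=cv2.INTER_CUBIC))
E
```

```text
(no output)
```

View pics/topc.png

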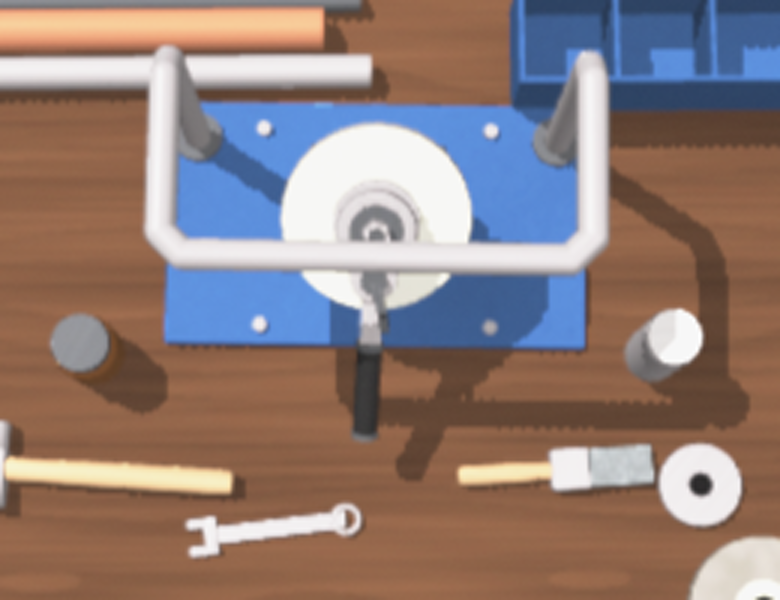

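View pics/scene0.png

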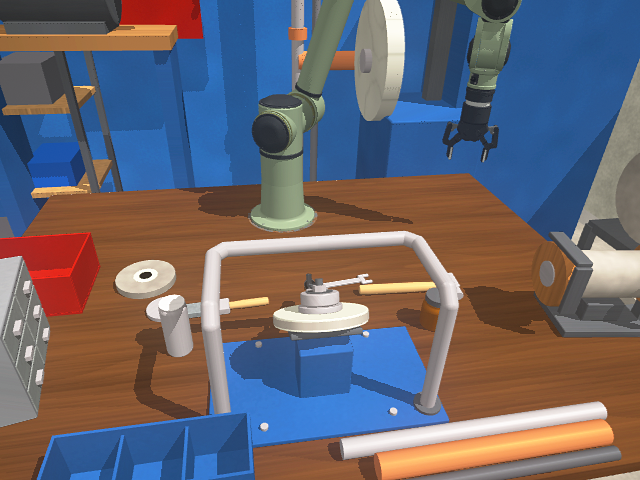

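```bash
cat > h.py <<'E'
import numpy as np, cv2
from cell import bot
from scipy.spatial.transform import Rotation as R
def P(name):
    c=bot.calibration(name); return c["mtx"], c["extrinsics"]
def proj(K,E,p):
    q=E[:3,:3]@np.asarray(p)+E[:3,3]; q=K@q; return q[:2]/q[2]
def wristE():
    T=np.eye(4); w=bot.read_tool_rot(); T[:3,:3]=R.from_quat(w,scalar_first=True).as_matrix(); T[:3,3]=bot.read_position()
    c=bot.calibration("wrist"); return c["mtx"], np.linalg.inv(T@c["hand_eye"])
def stand_T(x,y,yaw):
    return R.from_euler("z",yaw).as_matrix(), np.array([x,y,0.])
A=np.array([-.5,0,.75**.5])
def sp(phi,r,t,h,s):   # stand coords: radius r along handle, t in tightening dir, h above handle mid, s = handle height on arbor
    d0=np.array([-.75**.5,0,-.5]); d=np.cos(phi)*d0+np.sin(phi)*np.array([0,1,0]); ty=-np.sin(phi)*d0+np.cos(phi)*np.array([0,1,0])
    return np.array([0,0,.14])+A*(s+h)+d*r+ty*t, d, ty
def tool_q(Rs,phi,tilt=0.):  # tool along -arbor (tilted extra about ty), jaws along ty
    _,d,ty=sp(phi,0,0,0,0); y=-A*np.cos(tilt)-d*np.sin(tilt); x=ty; z=np.cross(x,y)
    return R.from_matrix(Rs@np.c_[x,y,z]).as_quat(scalar_first=True)
E
python3 - <<'E'
from h import *
from scipy.optimize import least_squares
Kt,Et=P("top");Ks,Es=P("scene")
c=lambda u,v:np.array([190+u/3,110+v/3])
nt=[c(376,231),np.array([319.5,279])]
def f(p):
    x,y,yaw,phi,s,px=p; Rs,t=stand_T(x,y,yaw); W=lambda q:Rs@q+t
    r=[]
    n=W(np.array([0,0,.14])+A*.086)
    r+=list(proj(Kt,Et,n)-nt[0])+list((proj(Ks,Es,n)-nt[1])*.5)
    e=W(sp(phi,.215,0,0,s)[0]); r+=list(proj(Kt,Et,e)-c(365,437))
    for (cx,cy,m) in ((-.13,.22,(165,343)),(-.13,-.22,(585,348)),(.13,-.22,None)):
        if m: r+=list(proj(Kt,Et,W(np.array([px+cx,cy,.012])))-c(*m))
    r+=[(s-.06)*200]
    return r
o=least_squares(f,[.6,0,0,0,.06,0]); print(o.x.round(4),np.round(o.fun,1))
x,y,yaw,phi,s,px=o.x; Rs,t=stand_T(x,y,yaw)
g=Rs@np.array([-.11,0,.275])+t; print("guard",proj(Kt,Et,g), "seen row crop 258->196")
for r,h in ((.165,.10),(.086,.10),(.165,0),(.086,.02)):
    p=Rs@sp(phi,r,0,h,s)[0]+t; print(p.round(3),bot.solve_ik(p,tool_q(Rs,phi)))
E
```

```text
[ 0.7116 -0.0058 -0.0183  0.038   0.0625  0.0134] [ 0.   0.7 -0.6  0.2  0.  -0.7 -0.6  0.1  0.  -0.1  0.5]
guard [315.22712704 207.60247462] seen row crop 258->196
[0.488 0.005 0.198] [-0.19910232 -0.09257558 -0.93558904  0.21127129  0.09003241 -0.11899994]
[0.556 0.    0.238] [-0.1755482  -0.00824912 -0.73870145  0.32210443  0.07838211 -0.0984559 ]
[0.538 0.004 0.112] [-0.17531441  0.17523555 -0.96160691 -0.08430165  0.07826631 -0.09825219]
[ 0.596 -0.     0.168] [-0.16123132  0.16450726 -0.76088528  0.126232    0.07128434 -0.08598736]
```

```bash
python3 - <<'E'
from h import *
Rs,t=stand_T(.7116,-.0058,-.0183); phi=.038
p=Rs@sp(phi,.165,0,.14,.0625)[0]+t
bot.move_pose(p,tool_q(Rs,phi)); 
K,E=wristE(); np.save("E1.npy",E); im=bot.camera("wrist"); cv2.imwrite("pics/w1.png",im[:,:,::-1])
for th in ("spanner","nut_top","pawl_tab","spanner_grip"): print(th,[(d["bbox"],round(d["confidence"],2)) for d in bot.search_frame("wrist",th)[:2]])
for n,(r,h) in dict(nut=(0,.0235),head=(0,0),tab=(.086,.0385),tabf=(.086,.0145),g0=(.115,.0),grip=(.165,0),gend=(.215,0)).items():
    print(n,proj(K,E,Rs@sp(phi,r,0,h,.0625)[0]+t).round(1))
print(bot.read_clock(),bot.read_position())
E
```

```text
spanner [([282.7, 138.3, 85.1, 295.1], 0.56)]
nut_top [([310.2, 390.7, 31.8, 40.6], 0.58)]
pawl_tab [([281.7, 140.5, 84.4, 296.1], 0.73), ([305.6, 309.0, 37.6, 63.1], 0.55)]
spanner_grip [([279.1, 140.7, 89.6, 296.0], 0.71)]
nut [322.9 425.6]
head [323.  404.8]
tab [322.8 342.1]
tabf [322.9 324.4]
g0 [322.9 281.2]
grip [322.9 218.4]
gend [322.8 148.8]
3.325 [0.46784674 0.0053431  0.2329299 ]
```

View pics/w1.png

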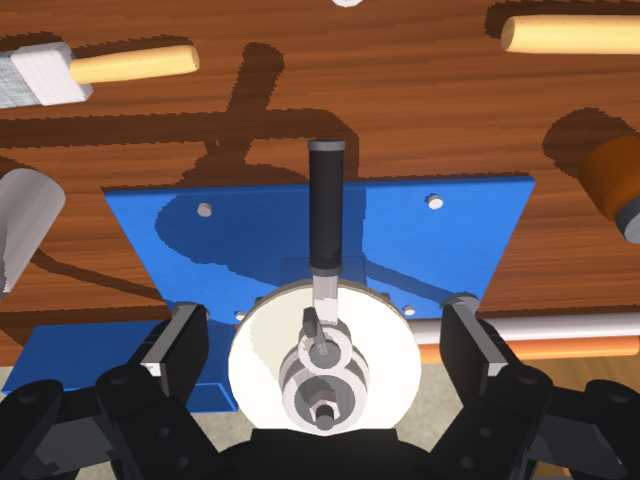

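```bash
cat >> h.py <<'E'
Rs,t0=stand_T(.7116,-.0058,-.0183); S=.0625
def W(phi,r,t,h): return Rs@sp(phi,r,t,h,S)[0]+t0
def tab(phi,pw): return W(phi,.048+.038*np.cos(pw),.038*np.sin(pw),.0385)
E
python3 - <<'E'
from h import *
phi=.05
bot.set_gripper(.38)
bot.move_linear(W(phi,.084,-.013,.075),rotation=tool_q(Rs,phi))
K,E=wristE(); im=bot.camera("wrist")[:,:,::-1].copy()
u,v=proj(K,E,tab(phi,-.35)); print(u,v,proj(K,E,W(phi,0,0,.0235)),bot.read_position(),bot.read_gripper_width())
for pw in(-.35,.35): cv2.circle(im,tuple(int(round(q)) for q in proj(K,E,tab(phi,pw))),3,(0,0,255),1)
cv2.circle(im,tuple(int(round(q)) for q in proj(K,E,W(phi,.115,0,0))),3,(0,255,0),1)
cv2.imwrite("pics/w2.png",cv2.resize(im[130:430,190:490],None,fx=2,fy=2))
print(bot.read_clock())
E
```

```text
323.0391933707937 277.6145077639736 [345.56075322 399.58657852] [ 0.5685077  -0.01172288  0.21651753] 0.38074671247459274
4.7833
```

View pics/w2.png

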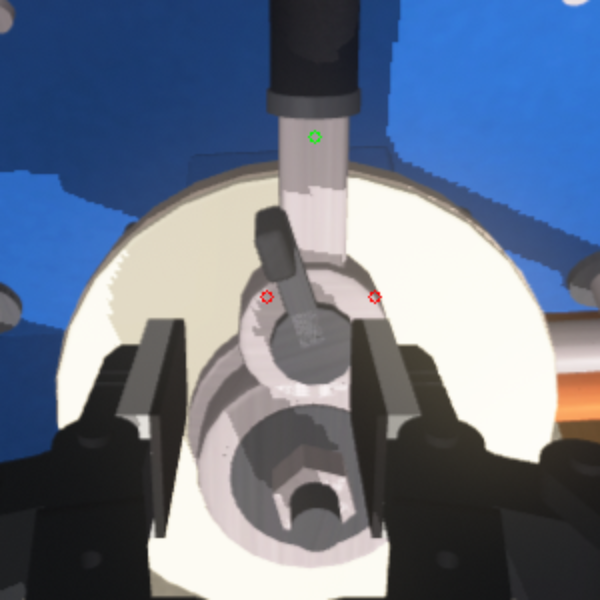

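```bash
cat > fit.py <<'E'
from h import *
from scipy.optimize import least_squares
Kt,Et=P("top");Ks,Es=P("scene"); c=lambda u,v:np.array([190+u/3,110+v/3])
K,E2=wristE(); E1=np.load("E1.npy")
n3=lambda s:(0,0,.086-s)
def f(p):
    x,y,phi,s=p; Rs,t=stand_T(x,y,-.0183); w=lambda r,tt,h:Rs@sp(phi,r,tt,h,s)[0]+t
    n=w(*n3(s)); ge=w(.215,0,0); gs=w(.115,0,.008); tb=w(.048+.038*np.cos(.35),-.038*np.sin(.35),.0385); pv=w(.048,0,.0145)
    r=[]
    for K_,E_,q,m,k in ((Kt,Et,n,c(376,231),1),(Ks,Es,n,(319.5,279),.7),(Kt,Et,ge,c(365,437),1),
      (K,E1,n,(324,416),.4),(K,E1,ge,(326,141),.5),(K,E1,gs,(325,276),.5),
      (K,E2,n,(348,379),.5),(K,E2,tb,(328.5,260),.5),(K,E2,pv,(345.5,302),.4),(K,E2,gs,(347.5,187),.5)):
        r.append((proj(K_,E_,q)-m)*k)
    return np.concatenate(r)
o=least_squares(f,[.71,-.006,.05,.0625],loss="soft_l1"); print(o.x.round(4)); print(f(o.x).reshape(-1,2).round(1))
E
python3 fit.py
```

```text
[ 0.7056 -0.0041  0.0421  0.0506]
[[-0.6  2.8]
 [-0.6 -1. ]
 [-0.8 -0.4]
 [ 0.3  2.8]
 [ 0.  -0.5]
 [ 0.2 -0.8]
 [ 0.1  8.1]
 [-2.1  0.3]
 [ 0.6  0.2]
 [-0.   0.3]]
```

```bash
sed -i 's/(324,416)/(324,423)/;s/(348,379)/(348,394)/;s/q,m,k in ((Kt,Et,n,c(376,231),1)/q,m,k in ((Kt,Et,n,c(377,234),.5)/' fit.py; python3 fit.py
```

```text
[ 0.7058 -0.004   0.0417  0.0503]
[[-0.5  0.9]
 [-0.5 -1. ]
 [-0.8 -0.5]
 [ 0.3  0.1]
 [ 0.  -0.4]
 [ 0.2 -0.8]
 [ 0.2  0.6]
 [-2.   0.3]
 [ 0.6  0.2]
 [-0.   0.3]]
```

```bash
sed -i 's/^Rs,t0=.*/Rs,t0=stand_T(.7058,-.004,-.0183); S=.0503; PHI=.042/' h.py
python3 - <<'E'
from h import *
phi=PHI; q=tool_q(Rs,phi); F=lambda:(bot.read_ft_force().round(1), round(bot.read_clock(),1))
bot.move_linear(W(phi,.084,-.012,.06),rotation=q); print(F())
if bot.move_linear(W(phi,.084,-.012,.018),speed=.06,until_force=5): print("touched",bot.read_position())
print(F())
K,E=wristE(); im=bot.camera("wrist")[:,:,::-1]
cv2.imwrite("pics/w3.png",im[130:430,190:490])
a=bot.move_linear(W(phi,.085,.0,.018),speed=.05,until_force=9); print(a,F())
if not a: a=bot.move_linear(W(phi,.084,.025,.018),speed=.05,until_force=9); print(a,F())
d=(bot.read_position()-W(phi,0,0,0)); print("t reached",d@(Rs@sp(phi,0,0,0,0)[2]))
im2=bot.camera("wrist")[:,:,::-1]
cv2.imwrite("pics/w4.png",np.hstack([im[130:430,190:490],im2[130:430,190:490]]))
E
```

```text
(array([ 0.2,  0.1, -0. ]), 5.1)
(array([-0. ,  0.4,  0.6]), 6.0)
False (array([0.3, 0.1, 0.1]), 6.4)
False (array([-1. , -3.6, -1.3]), 7.0)
t reached 0.02497723340756855
```

View pics/w4.png

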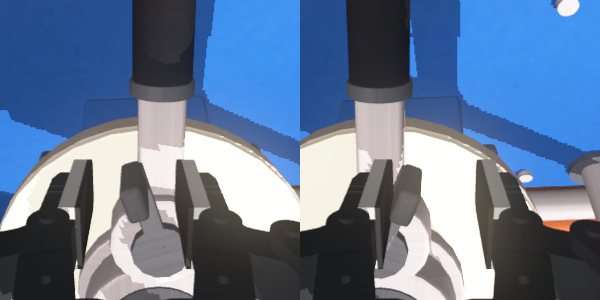

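```bash
python3 - <<'E'
from h import *
phi=PHI
for k in range(1,8):
    bot.move_linear(W(phi,.084,.025+.002*k,.018),speed=.03); bot.wait(.1); f=bot.read_ft_force(); ft=f@(Rs@[0,1,0]); print(k,f.round(1),round(ft,1))
    if ft<-5.5: break
im2=bot.camera("wrist")[:,:,::-1]
bot.move_linear(W(phi,.084,.012,.018),speed=.1)   # unload, back off
bot.move_linear(W(phi,.084,.012,.08),speed=.2); print(bot.read_ft_force().round(1),bot.read_clock())
im3=bot.camera("wrist")[:,:,::-1]
K,E=wristE(); im3=im3.copy()
for pw in(0,.35): cv2.circle(im3,tuple(int(round(q)) for q in proj(K,E,tab(phi,pw))),3,(0,0,255),1)
cv2.imwrite("pics/w5.png",cv2.resize(np.hstack([im2[130:430,190:490],im3[130:430,190:490]]),(800,400)))
E
```

```text
1 [-2.3 -6.6 -3.1] -6.6
[-0.9 -0.5 -0.1] 8.25
```

View pics/w5.png

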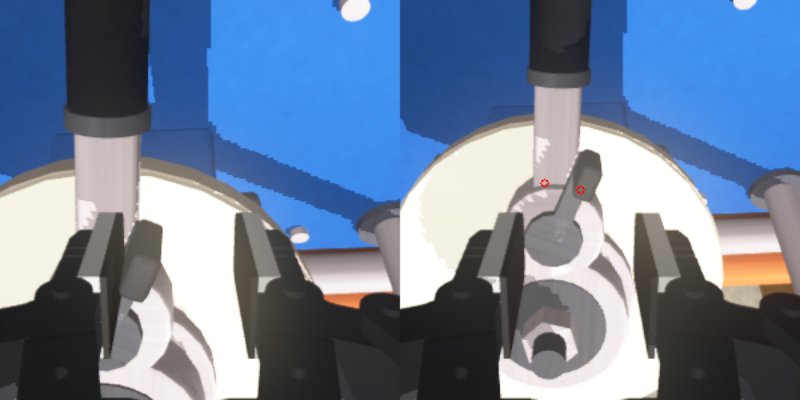

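```bash
cat >> h.py <<'E'
HG=-.016
def ft(phi): return bot.read_ft_force()@(Rs@sp(phi,0,0,0,0)[2])
def swing(a,b,step=.12,speed=.15,lim=None):
    n=max(1,int(np.ceil(abs(b-a)/step)))
    for p in np.linspace(a,b,n+1)[1:]:
        hit=bot.move_linear(W(p,.165,0,HG),speed=speed,rotation=tool_q(Rs,p),until_force=lim)
        d=bot.read_position()-W(0,0,0,HG); _,d0,ty=sp(0,0,0,0,0); ang=np.arctan2(d@(Rs@ty),d@(Rs@d0))
        print(round(p,3),"ang",round(ang,3),"Ft",round(ft(p),1),bot.read_ft_force().round(1),"HIT" if hit else "",round(bot.read_clock(),1))
        if hit: return ang
    return None
E
python3 - <<'E'
from h import *
ok=[bot.solve_ik(W(p,.165,0,HG),tool_q(Rs,p)) for p in np.linspace(-.64,.64,9)]
print([None if j is None else np.round(j,2).tolist() for j in ok])
bot.move_linear(W(PHI,.165,0,.08),speed=.25,rotation=tool_q(Rs,PHI)); bot.set_gripper(.7)
if bot.move_linear(W(PHI,.165,0,HG),speed=.15,until_force=6): print("touched",bot.read_position())
K,E=wristE(); im=bot.camera("wrist")[:,:,::-1]; 
bot.set_gripper(.36); print(bot.read_ft_force().round(1),bot.read_gripper_width(),bot.read_clock())
im2=bot.camera("wrist")[:,:,::-1]
cv2.imwrite("pics/w6.png",cv2.resize(np.hstack([im,im2]),(800,300)))
E
```

```text
[[-0.4, 0.26, -0.86, -0.04, 0.19, -0.97], [-0.36, 0.25, -0.91, -0.09, 0.17, -0.78], [-0.31, 0.25, -0.94, -0.12, 0.14, -0.57], [-0.25, 0.25, -0.96, -0.15, 0.11, -0.36], [-0.18, 0.24, -0.97, -0.16, 0.08, -0.14], [-0.12, 0.25, -0.96, -0.16, 0.05, 0.08], [-0.05, 0.25, -0.94, -0.14, 0.02, 0.29], [0.01, 0.26, -0.91, -0.12, -0.01, 0.5], [0.06, 0.27, -0.86, -0.08, -0.04, 0.71]]
[-0.6  2.   1. ] 0.3600632543390703 10.3917
```

View pics/w6.png

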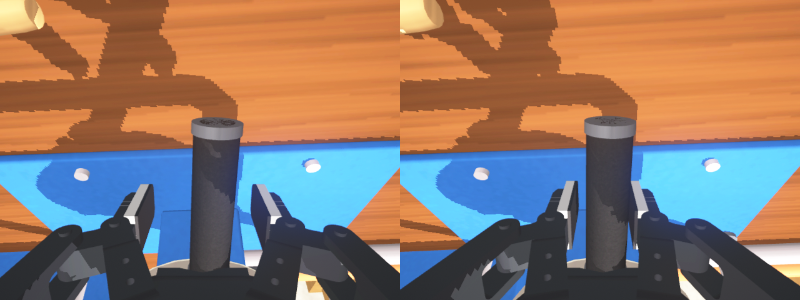

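```bash
python3 - <<'E'
from h import *
a=swing(PHI,-.62,lim=14)
print(a)
E
```

```text
-0.068 ang -0.072 Ft 0.9 [ 0.3  1.  -0.1]  10.7
-0.179 ang -0.179 Ft 0.6 [0.7 0.7 0.8]  11.0
-0.289 ang -0.288 Ft -0.3 [-1.  -0.3  1. ]  11.3
-0.399 ang -0.398 Ft -0.2 [ 0.3 -0.2 -0.5]  11.5
-0.51 ang -0.509 Ft 1.3 [-0.   1.3 -0.4]  11.8
-0.62 ang -0.619 Ft 0.1 [0.1 0.2 0.1]  12.1
None
```

```bash
python3 - <<'E'
from h import *
a=swing(-.62,.62,step=.1,speed=.12,lim=12)
print(a)
im=bot.camera("wrist")[:,:,::-1]; cv2.imwrite("pics/w7.png",im)
E
```

```text
-0.525 ang -0.518 Ft -0.4 [ 0.4 -0.   0.9]  12.4
-0.429 ang -0.428 Ft -1.0 [ 0.8 -0.9 -0.2]  12.7
-0.334 ang -0.336 Ft -0.5 [ 1.5 -0.   0.5]  12.9
-0.238 ang -0.24 Ft -1.7 [-0.2 -1.9 -0.3]  13.2
-0.143 ang -0.143 Ft -1.1 [-0.4 -1.   1.8]  13.5
-0.048 ang -0.047 Ft -0.8 [ 0.2 -0.8  0. ]  13.8
0.048 ang 0.048 Ft -1.2 [ 0.4 -1.2  1. ]  14.1
0.143 ang 0.144 Ft -0.7 [ 0.6 -0.9  1.2]  14.4
0.238 ang 0.239 Ft -0.3 [ 0.  -0.4  1.3]  14.6
0.334 ang 0.333 Ft -1.7 [ 0.9 -2.2  0.8]  14.9
0.429 ang 0.423 Ft -4.9 [ 0.3 -5.5 -0.2]  15.2
0.525 ang 0.526 Ft 0.6 [-0.3  0.9 -0.1]  15.5
0.62 ang 0.614 Ft -2.6 [-2.  -1.7 -0.8]  15.8
None
```

View pics/w7.png

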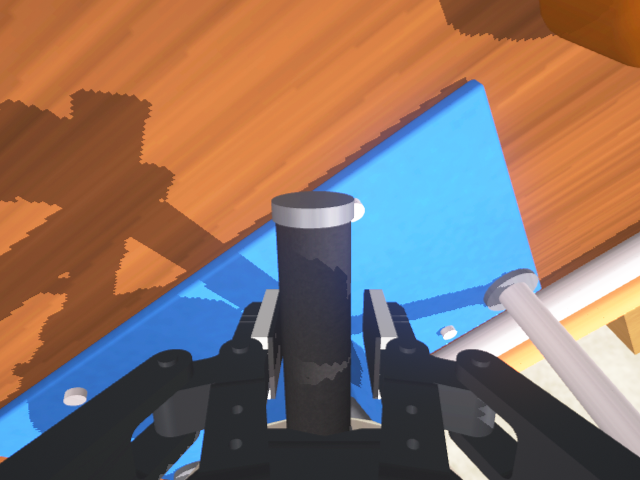

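```bash
python3 - <<'E'
from h import *
p=.62
bot.set_gripper(.7)
bot.move_linear(W(p,.165,0,.09),speed=.2); bot.move_linear(W(p,.105,0,.09),speed=.2)
K,E=wristE(); im=bot.camera("wrist")[:,:,::-1].copy()
for pw in(-.35,0,.35): cv2.circle(im,tuple(int(round(q)) for q in proj(K,E,tab(p,pw))),2,(0,0,255),1)
cv2.imwrite("pics/w8.png",cv2.resize(im[130:430,170:470],None,fx=2,fy=2)); print(bot.read_clock())
E
```

```text
17.4
```

View pics/w8.png

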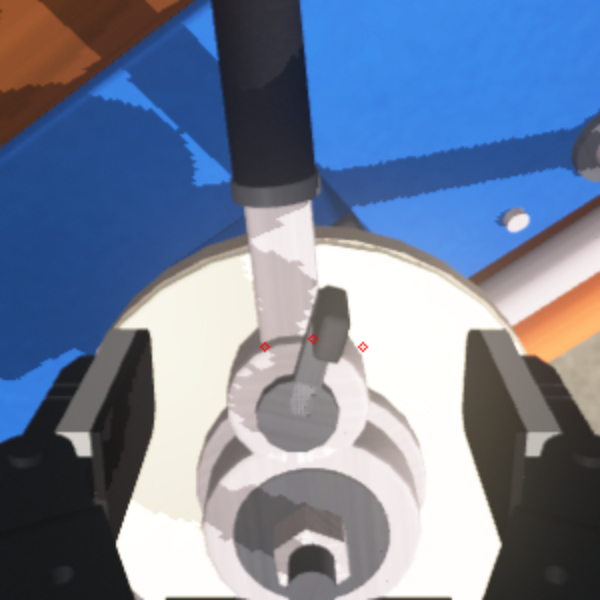

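```bash
python3 - <<'E'
from h import *
p=.54
bot.move_linear(W(p,.165,0,.08),speed=.2,rotation=tool_q(Rs,p))
print(bot.move_linear(W(p,.165,0,HG),speed=.2,until_force=8))
bot.set_gripper(.31); print(ft(p),bot.read_gripper_width())
swing(p,.0,step=.18,lim=14)
a=swing(0,.62,step=.06,speed=.1,lim=14); print(a)
im=bot.camera("wrist")[:,:,::-1]; cv2.imwrite("pics/w9.png",im)
E
```

```text
False
-2.0149292467457802 0.30893168981355373
0.405 ang 0.405 Ft -0.5 [-0.8 -0.2 -0.2]  19.2
0.27 ang 0.272 Ft -0.1 [-0.1 -0.1  0.1]  19.5
0.135 ang 0.137 Ft 0.2 [ 0.3  0.2 -0.2]  19.8
0.0 ang 0.002 Ft -0.7 [-0.1 -0.7 -0.9]  20.1
0.056 ang 0.063 Ft -0.1 [-0.5 -0.1  1.1]  20.4
0.113 ang 0.116 Ft 0.3 [0.5 0.3 0. ]  20.6
0.169 ang 0.17 Ft -0.5 [-0.3 -0.4 -0.4]  20.9
0.225 ang 0.226 Ft -0.3 [-0.5 -0.1 -0.7]  21.1
0.282 ang 0.28 Ft -2.9 [ 0.  -3.1  0.1]  21.4
0.338 ang 0.334 Ft -4.0 [-0.4 -4.1  0.1]  21.6
0.395 ang 0.389 Ft -4.9 [ 0.4 -5.1 -1.8]  21.9
0.451 ang 0.449 Ft -2.3 [ 0.1 -2.4 -1.2]  22.1
0.507 ang 0.511 Ft -0.2 [-0.4  0.2 -0.7]  22.4
0.564 ang 0.563 Ft -1.9 [-1.2 -1.2 -1.5]  22.6
0.62 ang 0.615 Ft -2.6 [-1.1 -2.4 -0.5]  22.9
None
```

View pics/w9.png

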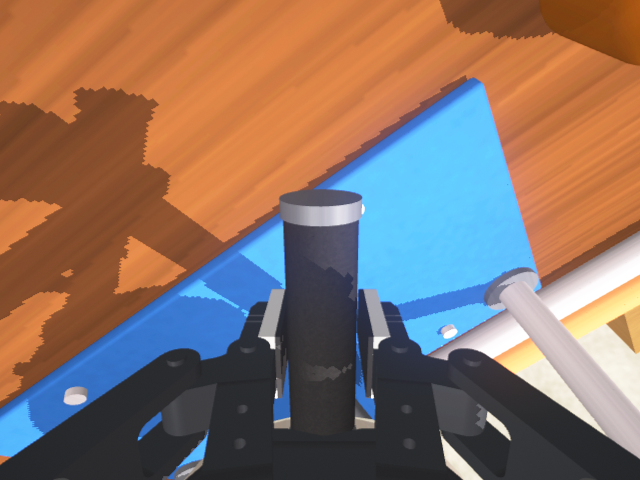

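```bash
cat >> h.py <<'E'
def bar(row=245):
    im=bot.camera("wrist")[row-3:row+4].astype(int).mean(0); dark=(im[:,2]<110); 
    n,l,st,_=cv2.connectedComponentsWithStats(dark[None].astype(np.uint8)); 
    c=[(int(s[0]),int(s[0]+s[2])) for s in st[1:] if 50<s[2]<110]; return c
E
python3 - <<'E'
from h import *
print("held",bar(),ft(.62))
bot.set_gripper(.5); print("open",bar(),ft(.62)); bot.wait(.3); print(bar())
bot.move_linear(W(.62,.165,0,.0),speed=.1); print("up16",bar(230),bar(245))
bot.move_linear(W(.62,.165,0,HG),speed=.1); print("back",bar(),bot.read_clock())
E
```

```text
held [(285, 349), (531, 617)] -4.402094429792664
open [(257, 331), (530, 612)] -1.1049266698416753
[(257, 330), (530, 613)]
up16 [(261, 327), (519, 620)] [(263, 328), (524, 595)]
back [(256, 330), (531, 616)] 24.4333
```

```bash
python3 - <<'E'
from h import *
for o in (.6,.7,.8):
    bot.set_gripper(o); print(o,bar(),round(ft(.62),1))
K,E=wristE(); pr=lambda p:proj(K,E,W(p,.2,0,0))[:2].round(0)
print([(p,pr(p)) for p in (.62,.56,.5,.44,.38)],bot.read_clock())
E
```

```text
0.6 [(243, 316), (529, 612)] -0.2
0.7 [(229, 304), (530, 613)] -0.0
0.8 [(530, 614)] 0.1
[(0.62, array([324., 240.])), (0.56, array([288., 241.])), (0.5, array([252., 244.])), (0.44, array([217., 249.])), (0.38, array([183., 257.]))] 25.3333
```

```bash
python3 - <<'E'
from h import *
p=.50
bot.move_linear(W(p,.165,0,HG),speed=.1,rotation=tool_q(Rs,p)); bot.set_gripper(.31); print(bar(),bot.read_gripper_width())
swing(p,.1,step=.2); print("wait",bar(),bot.read_clock())
def ang():
    d=bot.read_position()-W(0,0,0,HG); _,d0,ty=sp(0,0,0,0,0); return np.arctan2(d@(Rs@ty),d@(Rs@d0))
for k in range(14):
    a0=ang(); b=a0+.04
    if b>.6: break
    h=bot.move_linear(W(b,.165,0,HG),speed=.05,rotation=tool_q(Rs,b)); f1=ft(b); bb=bar(); e=bot.read_joint_efforts()
    print(round(b,3),round(ang(),3),round(f1,1),round(ft(b),1),bb[:1],e[[0,5]].round(1),round(bot.read_clock(),1))
    if f1<-9: break
E
```

```text
[(291, 355), (541, 640)] 0.31109260337008326
0.3 ang 0.297 Ft -2.6 [-1.4 -2.1 -1.1]  26.6
0.1 ang 0.101 Ft 0.3 [0.8 0.2 0.5]  26.9
wait [(285, 359)] 26.9917
0.142 0.146 -0.1 0.1 [(285, 359)] [0.1 0. ] 27.3
0.186 0.188 -0.3 0.1 [(285, 359)] [0.1 0. ] 27.7
0.228 0.228 -1.6 -0.8 [(285, 358)] [0.6 0. ] 28.0
0.268 0.265 -2.6 -3.0 [(285, 358)] [1.7 0. ] 28.4
0.305 0.302 -4.2 -4.8 [(284, 358)] [2.5 0. ] 28.7
0.342 0.339 -5.6 -4.5 [(284, 358)] [2.7 0. ] 29.0
0.379 0.374 -6.2 -6.4 [(284, 357)] [3.2 0. ] 29.3
0.414 0.411 -6.1 -2.5 [(284, 354)] [1.3 0. ] 29.6
0.451 0.456 1.0 -0.8 [(286, 350)] [-0.  0.] 30.0
0.496 0.497 0.0 -0.1 [(285, 350)] [ 0.2 -0. ] 30.3
0.537 0.535 -3.7 -3.1 [(285, 349)] [1.3 0. ] 30.7
0.575 0.57 -4.5 -4.9 [(285, 349)] [2.2 0. ] 31.0
```

```bash
python3 - <<'E'
from h import *
bot.set_gripper(.6)
bot.move_linear(W(.57,.165,0,.09),speed=.25)
pos=[0.5685077,-0.01172288,0.21651753]; q=tool_q(Rs,.05)
bot.move_linear(pos,speed=.25,rotation=q)
K,E=wristE(); np.save("E2.npy",E)
im=bot.camera("wrist")[:,:,::-1].copy(); cv2.imwrite("pics/w10full.png",im)
a=cv2.imread("pics/w2.png"); b=cv2.resize(im[130:430,190:490],None,fx=2,fy=2)
z=lambda m:cv2.resize(m[430:570,220:400],(390,303),interpolation=cv2.INTER_CUBIC)
cv2.imwrite("pics/w10.png",np.vstack([np.hstack([z(a),z(b)]),np.hstack([cv2.resize(a,(390,297)),cv2.resize(b,(390,297))])])); print(bot.read_clock())
E
```

```text
32.725
```

View pics/w10.png

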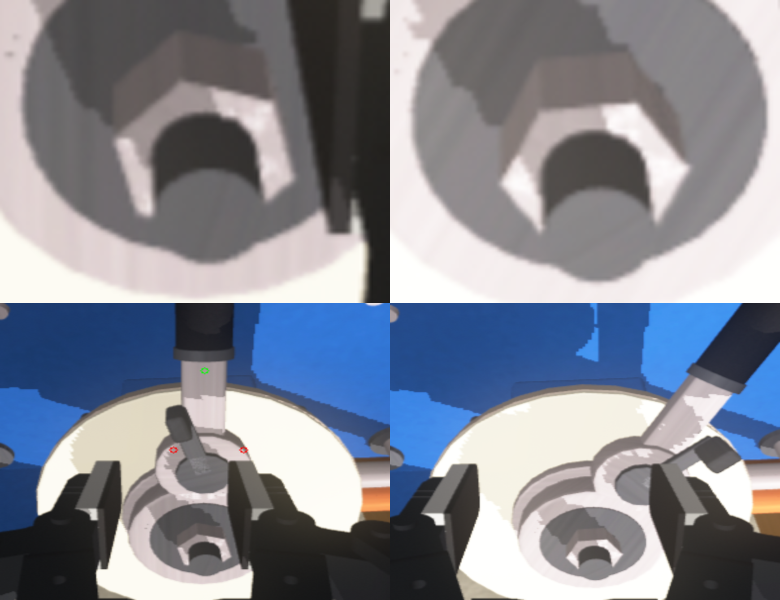

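```bash
python3 - <<'E'
from h import *
from scipy.optimize import least_squares
K=bot.calibration("wrist")["mtx"]; E=np.load("E2.npy")
def full(p): p=np.array(p,float); return np.c_[190+(220+p[:,0]*180/390)/2,130+(430+p[:,1]*140/303)/2]
A0=full([(180,80),(275,100),(115,140),(295,185),(150,215)])
B0=full([(145,107),(245,100),(110,185),(300,165),(150,230)])
for nm,m in(("before",A0),("after",B0)):
    best=[]
    for th0 in np.arange(0,1.04,.15):
        def f(p):
            th,z,dx,dy=p; c=[]
            for k in range(6):
                a=th+k*np.pi/3; c.append(proj(K,E,W(0,.0127*np.cos(a)+dx,.0127*np.sin(a)+dy,z-S)))
            c=np.array(c); D=((m[:,None]-c[None])**2).sum(-1); return np.r_[(m-c[D.argmin(1)]).ravel(),dx*500,dy*500,(z-.076)*150]
        o=least_squares(f,[th0,.076,0,0]); best.append((o.cost,o.x))
    c,x=min(best,key=lambda b:b[0]); print(nm,round(c,2),"theta mod 60deg",round(x[0]%(np.pi/3),3),x.round(4))
E
```

```text
before 4.54 theta mod 60deg 0.814 [8.136e-01 7.210e-02 1.600e-03 6.000e-04]
after 9.38 theta mod 60deg 0.511 [ 0.5115  0.0738  0.0011 -0.0006]
```

```bash
python3 - <<'E'
from h import *
E=np.load("E2.npy"); K=bot.calibration("wrist")["mtx"]
bot.move_linear(W(.05,.12,0,.16),speed=.25)
E3=wristE()[1]; c=bot.camera("wrist")[:,:,::-1].copy(); top=bot.camera("top")[:,:,::-1]; print(bot.read_ft_force().round(1),bot.read_clock())
a=cv2.imread("pics/w2.png"); b=cv2.resize(cv2.imread("pics/w10full.png")[130:430,190:490],None,fx=2,fy=2)
def z(m,nuts):
    o=cv2.resize(m[430:570,220:400],(400,311),interpolation=cv2.INTER_CUBIC)
    for n,col in nuts:
        pts=[]
        for k in range(6):
            t=np.pi/6+n+k*np.pi/3; u=proj(K,E,W(0,.0127*np.cos(t)+.0013,.0127*np.sin(t),.0732-S)); u=((u-[190,130])*2-[220,430])*400/180; pts.append(u)
        cv2.polylines(o,[np.int32(np.round(pts))],True,col,1)
    return o
top2=cv2.resize(top[110:310,190:450],(400,289)); c2=cv2.resize(c[130:400,140:514],(400,289))
cv2.imwrite("pics/fin.png",np.vstack([np.hstack([z(a,[(.3,(0,255,0))]),z(b,[(1.,(0,255,0)),(.85,(0,0,255))])]),np.hstack([top2,c2])]))
E
```

```text
[-0.1  0.2  0.1] 33.325
```

View pics/fin.png

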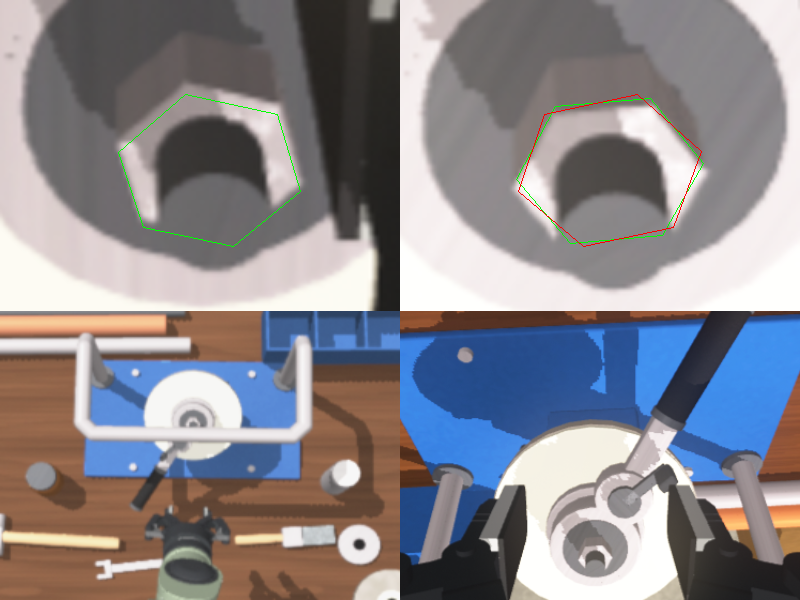

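```bash
python3 - <<'E'
from h import *
print(bot.read_ft_force().round(1)); bot.close_job(); print(bot.read_clock())
E
```

```text
[-0.1  0.2  0.1]
the job is handed in; nothing more can be done
the job is handed in; nothing more can be done
```

I pushed the pawl lever right over to tightening. I then swung the handle back to about -0.62 rad and clockwise to about +0.62 rad, added two shorter strokes, let go and handed the job in. The clock read about 33 s at the last check, against the 51 s limit. I believe the nut is fully home, but no reading shows that directly.

**Lever:** The last wrist pictures show it on the tightening side. Its angle from the picture is about +0.37 rad, against a stop at 0.35.

**Nut:**
- **Turn from the pictures:** The before and after corner fits match a turn from about 0.3 to about 1.0. That is only good to about ±0.1 rad, and I took the hexagon's starting orientation as flats facing the handle.
- **Resistance:** In the later strokes the force climbed at the same handle angle each time, to about 5 N and 6 N (around 1 N m). The first stroke was coarser but similar. That is what a nut held against its stop should do.

**What disagreed:** I never met an abrupt hard stop. Near 0.41 rad the force fell off like a ratchet click. The handle also sprang back by up to 0.1 rad when the fingers opened. I took both as give in the ratchet at the nut's stop.

**Surroundings:** The largest force I read on the tool was about 7 N, but I only read it after each short move, not during it. The top view shows the tools and stock where they were. At hand-in the gripper was clear of everything and the force reading was about zero.

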